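# Open the games cabinet with its T-handle and lay the coin rack across door and side panel

### The arm

A 7-joint arm with a two-finger parallel gripper is mounted at the origin on the work surface. World frame = base frame: x ahead of the robot, y to its left, z up, the work surface at z = 0. Lengths are in m, angles in rad, forces in N, time in s.
With the tool pointing down it reaches from about 0.35 to 0.9 m from the base axis. Payload 8.1 kg.
Tool frame: the origin (TCP) lies midway between the tips of the shut fingers; the grasp point (between the pads) lies 19 mm behind it; z points along the fingers, y is the direction in which the jaws open and shut (so a half turn about z gives the same grasp; the last joint's range is limited). The gripper opens to 85 mm and grips with 20 to 120 N. Pads are 22 mm wide; open, the fingers measure 114 mm over their backs; the gripper's body (76 mm by 85 mm) begins 54 mm behind the grasp point. The pads swing forward as they close: fully open they stand 13 mm farther back than shut.
Start: joints at [-1.374, 0.434, 0.025, 1.573, -0.012, 1.134, -0.075], TCP at [0.185, 0.597, 0.206] pointing down, gripper open.
Joint ranges: [-2.62, 2.62], [-0.44, 2.09], [-1.27, 1.32], [0.08, 2.57], [-1.32, 4.46], [0.12, 2], [-2.74, 2.74]. Speed limits (rad/s): [2.22, 2.22, 3.01, 3.01, 3.14, 3.14, 3.14].

### API

Orientations are given as a rotation vector (axis times angle).
In Python, from bench import observe, read_camera, calibration, close_job, search_frame, regions_of, landmark_of gives the robot as it stands.
- The arm moves only by the tool send_rows, never from a script. Its arguments are lists of equal length, an entry for each row: "slide": the shift along the tool's x, y, z in mm, a list of three; "roll": the turn about the tool's z in rad. A call has 1 to 8 rows; each row shifts and turns the commanded pose from where the row before left it, along the tool's axes as they then stand; what a row does not reach is not made up. A row lasts 1/8 s, in which the tool goes at most 62.5 mm and 10.7 degrees, less where a joint would pass 70% of its speed; a pose out of reach is approached as far as the arm can. A call with a gripper value outside its range is refused whole. "hand" is the closure, from 0 (fully open) to 1 (shut), set as the call begins (left out, the last holds). The fingers move at their own pace and stop on an object; "grip_force" is the grip in N (left out, the last holds). Time passes only in rows, so rows that do not move let the fingers close. It gives the time, the measured TCP pose, the force and the opening at its end, in the units of the state.
- observe(): the state, without advancing time (a new reading comes with each control period).
- read_camera(name): name is "scene" or "top" or "wrist"; returns the picture (400x640x3 uint8, red, green, blue); there is no depth.
- calibration(name): a dict with "mtx" (3x3 intrinsics, pixels), "world_from_camera" (4x4, takes a point from camera to world coordinates). Camera axes: x right, y down, z forward; pixel columns grow to the right and rows downward; lengths in m; the calibration is good to about 2 mm. A picture is of the moment at which its call begins: read the wrist's pose just before it. calibration takes no time and is no camera call; for the wrist camera it gives the pose at the moment of the call.
- close_job(): hands the job in, once; it reports no verdict.
Trained networks look in the newest picture that a camera, given by its name, has taken for a name from the list of things; names that differ only in an ending like _2 or _b are one class to them, and where a whole thing is asked for, a point or a joint stands for the part that bears it (a point fixed in the world has none). Each returns a list of dicts, best first, with "confidence" (0 to 1); they miss things now and then, are a little off and sometimes report something else, mostly with a low value. They report only what shows in the picture. A call takes as long as a camera call. They do not tell look-alikes from the thing itself.
- search_frame(camera, thing): "xy" ([column, row] in pixels, amid what is visible of it).
- regions_of(camera, thing): "pixels" (400x640 bool, what is visible of it) and "xy" ([column, row] in pixels, amid what is visible of it).
- landmark_of(camera, thing): "xy" ([column, row] in pixels: a listed point, or the origin of a listed thing).
The state is a dict: "time_s": time; "joints": joint angles; "qd": joint speeds; "joint_efforts": joint torques, N m; "ee_pos": TCP position; "orientation": TCP orientation; "contact_force": force on the tool from outside, world axes, zero at the start; "torque": the same for the moment, N m; "gripper_width": finger opening in m.
Only numpy, scipy, OpenCV 4.12 (cv2) and the standard library are available. Lean on these libraries where they do the work, as an engineer would, in place of code of your own. Each camera call takes 0.05 s, during which the arm holds its last target. There are 200 camera calls.

### The job

Fit the loose T-handle fully down onto the brass square spindle at the cabinet door's hinge and turn it to swing the door all the way open, square to the cabinet, without pushing the door itself with the gripper. Then lay the pink coin rack across the narrow top edges of the open door and the fixed side panel: teeth pointing at the cabinet, centred over the two, its spine over their red marks. Leave the handle on its spindle and do not disturb the tumblers and the jar.

Things in the scene. Friction and masses are not known exactly. Their poses are not given: they have to be found in the camera images.
- cabinet: Fixed brown wooden games cabinet, 150 deep (its x) by 240 wide (y) by 120 mm high. Origin: centre of its underside; x points from front to back, the front face is at x = -75 mm, towards the robot. A small pale swing door is hinged at x = -83, y = +90 mm; a pale fixed side panel juts out of its front at y = -60 mm.
- spindle (a point): Seat of the upright brass square spindle on the door's hinge axis, 125 mm above the board, where the centre of the handle's underside must rest on a collar. Above it: 24 mm square, 19 mm high, then tapered to 15 mm square, ending 31 mm above this point. It turns with the door: the point's x and y axes are parallel to the square's sides; -y points along the leaf from hinge to free edge.
- door_angle (a joint): Door angle in rad: 0 closed (leaf along the cabinet's front), grows as the door opens, clockwise seen from above, to the stop at 1.571 (leaf sticks straight out of the front, parallel to the side panel). Starts slightly ajar and stays where it is left (stiff hinge, about 0.06 N m).
- door: Pale wooden door leaf, with its spindle: 14 mm thick, from 12 mm behind the hinge axis to 137 mm in front of it (along its -y), top edge 120 mm above the board, a red mark 20 mm long across that edge, its middle 103 mm from the hinge axis. Origin: on the hinge axis at board height.
- panel_mark (a point): Middle of the red mark (20 mm long) on the top edge of the pale wooden side panel fixed to the cabinet. The panel is 14 mm thick, its top edge 120 mm above the board; it runs from the cabinet's front face (111 mm behind this point, along +x) to 34 mm in front of it, parallel to the opened door and 150 mm from it, centre to centre. Axes as the cabinet's.
- rest (a point): Resting place for the rack, 120 mm above the board, midway between the top edges of the opened door and the side panel, 103 mm in front of the hinge axis, level with the red marks. Axes as the cabinet's (x towards its back). The centre of the underside of the rack's spine belongs here.
- handle: Loose T-handle standing bore down. Brass block 46 x 46 x 36 mm with a 26 mm square bore 33 mm deep from below (3 mm chamfer), sides parallel to its x and y; on top a dark wooden grip bar 72 mm long (its x), 20 mm wide (y), from 36 to 64 mm above the underside. Origin: centre of its underside; about 150 g. Fits the spindle in any of four quarter turns.
- rack: Loose pink plastic comb-shaped coin rack lying flat. Spine 196 mm long (its y), 20 mm wide (x), 36 mm high; eight teeth 12 mm high stick out at the foot on its +x side, to 44 mm from the spine's middle. Origin: centre of the spine's underside; about 160 g. Grip the spine across its 20 mm width, above the teeth.
- teeth (a point): Point in the middle of the row of the rack's tooth tips, 44 mm from the rack's origin along its +x, 6 mm above its underside.
- tumbler_a: Glass tumbler, 100 mm high, 70 mm across the rim; a bystander. Origin: centre of its underside.
- tumbler_b: Second glass tumbler, same as the first; a bystander.
- jar: Blue ceramic jar with steel screw lid, 108 mm high, 86 mm across; a bystander. Origin: centre of its underside.
Not all that is in view belongs to the job. Several things have the shape of the rack; the one meant has the colours described above.

How it is judged:
On the way, in this order (a step that is already met when the one before it is completed fails the run):
1. the handle is seated on the spindle (horizontal distance between handle and spindle below 0.004 m and z of handle in the frame of spindle between -0.004 and 0.004 m and angle between handle's own z axis and vertical below 0.08 rad), for 0.2 s.
2. the door is fully open, with the handle on the spindle (all of step 1 and value of joint door_angle above 1.42 rad), for 0.2 s.
At the end, for the whole second after the job is handed in: Rack at rest, level (0.06 rad) on both top edges: origin within 18 mm of the rest point along x and y, 4 mm in height, within 0.15 rad of square, teeth on the cabinet side; door open beyond 1.42 rad; handle upright on the spindle, within 4 mm of its seat; tumblers and jar not moved 30 mm (all of step 2 and x of rack in the frame of rest between -0.018 and 0.018 m and y of rack in the frame of rest between -0.018 and 0.018 m and z of rack in the frame of rest between -0.004 and 0.004 m and angle between the y axis of rack and the y axis of rest, either way round below 0.15 rad and angle between rack's own z axis and vertical below 0.06 rad and x of teeth in the frame of rest above 0.02 m and linear speed of rack below 0.02 m/s); the robot touches nothing.
It fails at once if the gripper pushes the door itself (contact force between the fingers and door above 3 N).
It fails at once if the tumbler_a is moved by more than 30 mm or tipped (distance of tumbler_a from where it was at the start of the episode above 0.03 m or angle between tumbler_a's own z axis and vertical above 0.3 rad).
It fails at once if the tumbler_b is moved by more than 30 mm or tipped (distance of tumbler_b from where it was at the start of the episode above 0.03 m or angle between tumbler_b's own z axis and vertical above 0.3 rad).
It fails at once if the jar is moved by more than 30 mm or tipped (distance of jar from where it was at the start of the episode above 0.03 m or angle between jar's own z axis and vertical above 0.3 rad).
It also fails if it takes over 64 s, if anything falls off the work surface, if the arm or the gripper's body presses on something with over 40 N, if the wrist force passes 120 N, or if a joint passes its speed limit or range.

## Working session

There is one attempt and no reset: what is moved stays moved. The work goes in short steps, Python scripts to look and compute and a tool call to move; the robot and the scene stay as the last step left them, time stands still between calls to the robot, and variables do not carry over. Pictures are saved under pics/ and viewed, about 8 in all and at most 12, crops included, and the job is handed in when it is done.

Besides the shell and the picture viewer there is one more tool, called after "Request:" as name(argument=value, ...) on one line, values as JSON. send_rows: Moves the arm, as the interface text tells. Its arguments: {"type":"object","properties":{"slide":{"type":"array"},"roll":{"type":"array"},"hand":{"type":"number"},"grip_force":{"type":"number"}},"required":["slide","roll"]}

```bash
mkdir -p pics; ls; cat > h.py <<'E'
import numpy as np, cv2
from scipy.spatial.transform import Rotation as R
from bench import *
def cal(n):
    c=calibration(n); return np.array(c["mtx"]),np.array(c["world_from_camera"])
def ray(n,xy,z,C=None):
    K,T=C or cal(n); d=T[:3,:3]@np.linalg.solve(K,[xy[0],xy[1],1.]); o=T[:3,3]
    return o+d*(z-o[2])/d[2]
def proj(n,P,C=None):
    K,T=C or cal(n); p=np.linalg.inv(T)@np.append(P,1); q=K@p[:3]; return q[:2]/q[2]
def save(im,f): cv2.imwrite("pics/"+f,cv2.cvtColor(im,cv2.COLOR_RGB2BGR))
def st():
    s=observe(); print("t",s["time_s"],"pos",np.round(s["ee_pos"],4),"R",np.round(R.from_rotvec(s["orientation"]).as_matrix(),3).tolist(),"F",np.round(s["contact_force"],1),"w",round(s["gripper_width"],4)); return s
E
python3 - <<'E'
from h import *
st()
for n in("top","scene"):
    im=read_camera(n); save(im,n+"0.png")
    print(n,np.round(cal(n)[1],3).tolist(),np.round(cal(n)[0],0).tolist())
    for t in("handle","spindle","panel_mark","rack","teeth","cabinet","door","tumbler_a","jar"):
        print(t,[(np.round(d["xy"],0).tolist(),round(d["confidence"],2)) for d in landmark_of(n,t)[:5]])
E
```

```text
pics
t 0.0 pos [0.1845 0.5966 0.2047] R [[-0.955, 0.295, -0.0], [0.295, 0.955, -0.002], [-0.0, -0.002, -1.0]] F [ 0.7 -0.3  0.3] w 0.0857
top [[-0.012, -0.982, 0.188, 0.253], [-1.0, 0.013, 0.002, 0.144], [-0.004, -0.188, -0.982, 1.563], [0.0, 0.0, 0.0, 1.0]] [[470.0, 0.0, 329.0], [0.0, 470.0, 201.0], [0.0, 0.0, 1.0]]
handle [([465.0, 225.0], 0.86)]
spindle []
panel_mark [([397.0, 209.0], 0.73)]
rack [([184.0, 275.0], 0.75), ([463.0, 155.0], 0.68), ([287.0, 223.0], 0.67), ([293.0, 160.0], 0.39)]
teeth [([190.0, 261.0], 0.82)]
cabinet [([366.0, 164.0], 0.92), ([343.0, 181.0], 0.68)]
door [([343.0, 189.0], 0.75)]
tumbler_a [([296.0, 162.0], 0.73), ([263.0, 165.0], 0.59), ([343.0, 178.0], 0.47)]
jar []
scene [[-0.628, 0.64, -0.443, 1.297], [0.778, 0.524, -0.347, 0.748], [0.011, -0.563, -0.827, 1.528], [0.0, 0.0, 0.0, 1.0]] [[472.0, 0.0, 323.0], [0.0, 472.0, 203.0], [0.0, 0.0, 1.0]]
handle [([248.0, 152.0], 0.59)]
spindle [([346.0, 282.0], 0.74), ([306.0, 198.0], 0.59)]
panel_mark [([282.0, 167.0], 0.66)]
rack [([460.0, 246.0], 0.79), ([357.0, 232.0], 0.56)]
teeth [([453.0, 253.0], 0.96), ([352.0, 232.0], 0.65)]
cabinet [([278.0, 230.0], 0.84)]
door []
tumbler_a [([322.0, 266.0], 0.96), ([347.0, 284.0], 0.6), ([276.0, 230.0], 0.58)]
jar [([203.0, 188.0], 0.74)]
```

View pics/top0.png

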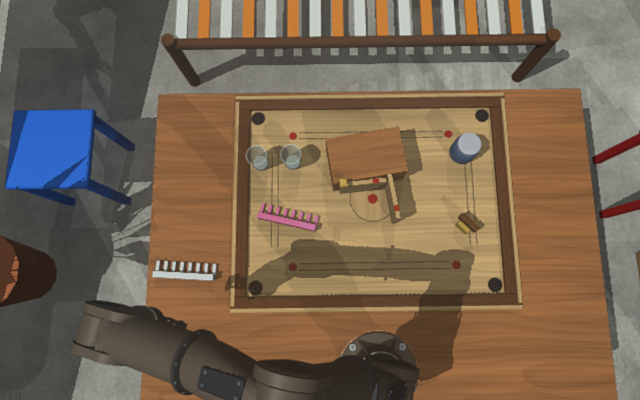

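View pics/scene0.png

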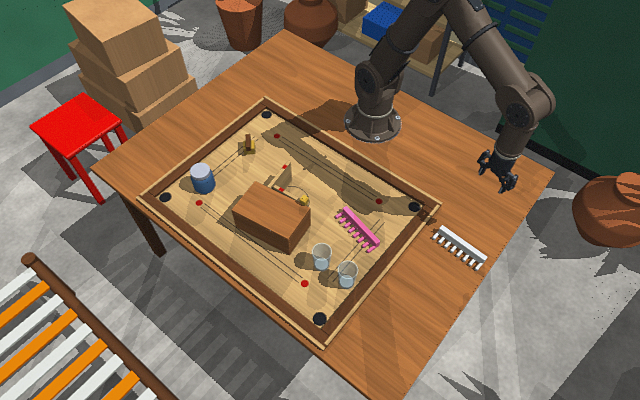

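Top view: pink rack at (289,217). The white rack at (185,270) is the look-alike, and the pink one matches the description. The handle is at (468,223), the spindle near (343,183) and the panel near (394,198). The tumblers are at (258,157) and (290,155), the jar at (466,148). I'll take one close crop to confirm.

```bash
python3 - <<'E'
import cv2,numpy as np
a=cv2.imread("pics/top0.png")[120:250,240:500]
b=cv2.imread("pics/scene0.png")[125:275,185:400]
cv2.imwrite("pics/c1.png",cv2.resize(a,None,fx=3,fy=3,interpolation=cv2.INTER_CUBIC))
cv2.imwrite("pics/c2.png",cv2.resize(b,None,fx=3.7,fy=3.7,interpolation=cv2.INTER_CUBIC))
E
```

```text
(no output)
```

View pics/c1.png

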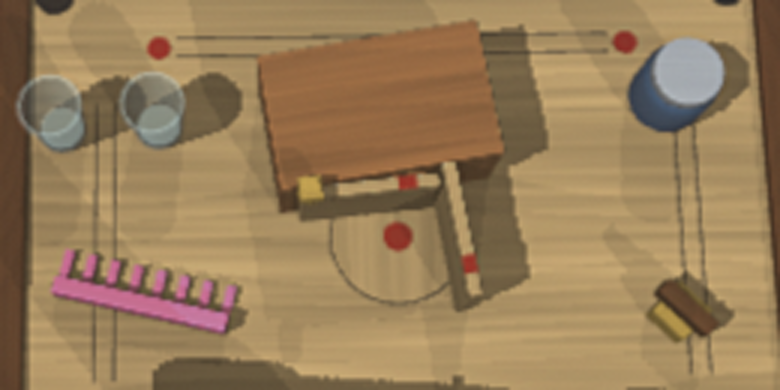

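View pics/c2.png

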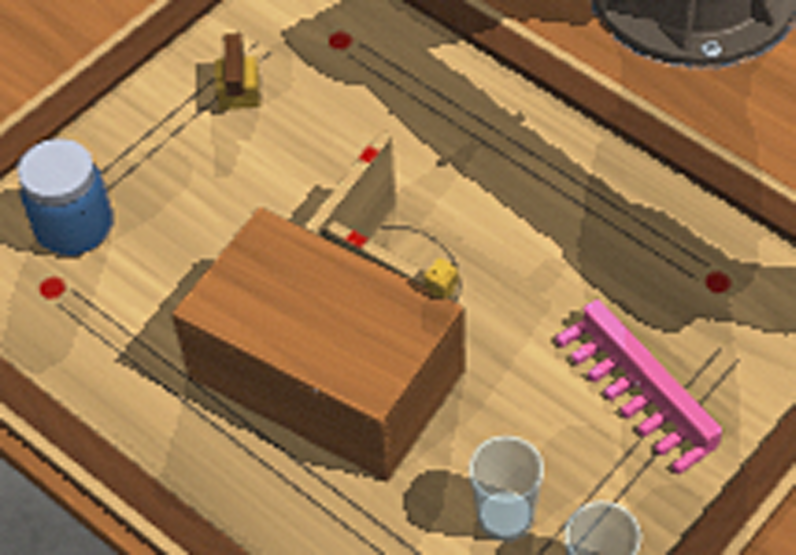

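```bash
python3 - <<'E'
from h import *
f=lambda u,v:(240+(u-1)/3,120+(v-1)/3)
g=lambda u,v:(185+(u-1)/3.7,125+(v-1)/3.7)
def p(name,q,z,cam="top",h=f): 
    r=ray(cam,h(*q),z); print(name,cam,np.round(r,4)); return r
bl,br,fr,fl=[p("cab",q,.12) for q in((260,58),(477,22),(502,152),(280,190))]
print([np.linalg.norm(a-b) for a,b in((bl,br),(fl,fr),(bl,fl),(br,fr))],"yaw",[np.arctan2(*(a-b)[[1,0]]) for a,b in((bl,fl),(br,fr))],[np.arctan2(-(a-b)[0],(a-b)[1]) for a,b in((bl,br),(fl,fr))],"ctr",(bl+br+fr+fl)/4)
for q in((261,210),(465,308),(386,415),(176,316)): p("cab",q,.12,"scene",g)
p("panelmark",(470,264),.12); p("panelmark",(370,154),.12,"scene",g)
p("doormark",(408,182),.12); p("doormark",(356,239),.12,"scene",g)
p("spindle",(311,186),.156);p("spindle",(440,272),.156,"scene",g)
a=p("rackL",(54,288),.036);b=p("rackR",(228,324),.036);print(np.linalg.norm(a-b))
a=p("rackL",(595,308),.036,"scene",g);b=p("rackR",(714,434),.036,"scene",g);print(np.linalg.norm(a-b))
p("handleTop",(687,307),.064);p("handleTop",(233,40),.064,"scene",g)
p("tumA",(62,130),0);p("tumB",(158,128),0);p("jar",(690,72),.108)
for w in [(f,(158,48),"top"),(g,(52,288),"scene"),(f,(398,236),"top")]: p("dot",w[1],0,w[2],w[0])
p("dot",(717,282),0,"scene",g)
E
```

```text
cab top [0.7305 0.1529 0.12  ]
cab top [ 0.7678 -0.0804  0.12  ]
cab top [ 0.6236 -0.1011  0.12  ]
cab top [0.5856 0.1335 0.12  ]
[np.float64(0.23633623699579207), np.float64(0.23765455080691497), np.float64(0.14624467239422687), np.float64(0.14561411442436592)] yaw [np.float64(0.13315459025589516), np.float64(0.14209598970533385)] [np.float64(0.15827059415312617), np.float64(0.16080991722585017)] ctr [0.6768773  0.02623781 0.12      ]
cab scene [ 0.6282 -0.0967  0.12  ]
cab scene [0.5892 0.1374 0.12  ]
cab scene [0.7273 0.1569 0.12  ]
cab scene [ 0.7725 -0.0719  0.12  ]
panelmark top [ 0.5042 -0.0627  0.12  ]
panelmark scene [ 0.505  -0.0599  0.12  ]
doormark top [ 0.5925 -0.001   0.12  ]
doormark scene [0.5945 0.0009 0.12  ]
spindle top [0.5811 0.102  0.156 ]
spindle scene [0.5907 0.1081 0.156 ]
rackL top [0.4979 0.3822 0.036 ]
rackR top [0.4558 0.1917 0.036 ]
0.1951713636270933
rackL scene [0.4624 0.2041 0.036 ]
rackR scene [0.5063 0.3844 0.036 ]
0.18551534972751865
handleTop top [ 0.4642 -0.3013  0.064 ]
handleTop scene [ 0.4487 -0.3187  0.064 ]
tumA top [0.687  0.3817 0.    ]
tumB top [0.688  0.2716 0.    ]
jar top [ 0.7126 -0.3087  0.108 ]
dot top [0.7839 0.2719 0.    ]
dot scene [ 0.7855 -0.268   0.    ]
dot top [5.582e-01 2.000e-04 0.000e+00]
dot scene [0.3337 0.2712 0.    ]
```

```bash
cat >> h.py <<'E'
def plan(wps,step=60.,turn=.16,start=None):
    """wps: list of (x,y,z,psi) ; prints rows from the present pose"""
    s=observe(); M=R.from_rotvec(s["orientation"]).as_matrix(); psi=np.arctan2(M[1,0],M[0,0]); p=np.array(s["ee_pos"])
    if start is not None: p,psi=np.array(start[:3]),start[3]
    rows=[]
    for x,y,z,q in wps:
        dq=q-psi; dq=(dq+np.pi)%(2*np.pi)-np.pi; D=np.array([x,y,z])-p
        n=max(1,int(np.ceil(max(np.linalg.norm(D)*1000/step,abs(dq)/turn))))
        t0=p.copy(); 
        for i in range(n):
            tgt=t0+D*(i+1)/n; d=(tgt-p)*1000; c,sn=np.cos(psi),np.sin(psi)
            sl=np.round([c*d[0]+sn*d[1],sn*d[0]-c*d[1],-d[2]],1); r=round(-dq/n,4)
            p=p+np.array([c*sl[0]+sn*sl[1],sn*sl[0]-c*sl[1],-sl[2]])/1000; psi-=r; rows.append((sl.tolist(),r))
    print(len(rows))
    for i in range(0,len(rows),8): print("slide",[r[0] for r in rows[i:i+8]],"roll",[r[1] for r in rows[i:i+8]])
E
python3 - <<'E'
from h import *
plan([(.36,.34,.27,2.1),(.45,0.,.28,1.4),(.43,-.31,.26,.84)])
E
```

```text
18
slide [[-40.6, -32.3, -10.7], [-44.2, -27.1, -10.8], [-47.3, -21.3, -10.7], [-49.5, -15.4, -10.8], [-51.1, -9.2, -10.7], [-51.8, -2.8, -10.8], [-56.5, -15.7, -1.7], [-57.9, -9.0, -1.6]] roll [np.float64(0.1236), np.float64(0.1236), np.float64(0.1236), np.float64(0.1236), np.float64(0.1236), np.float64(0.1236), np.float64(0.1167), np.float64(0.1167)]
slide [[-58.6, -2.1, -1.7], [-58.4, 4.6, -1.7], [-57.5, 11.4, -1.6], [-55.8, 18.1, -1.7], [-51.5, 5.5, 3.3], [-50.7, 10.3, 3.4], [-49.6, 14.9, 3.3], [-47.9, 19.5, 3.3]] roll [np.float64(0.1167), np.float64(0.1167), np.float64(0.1167), np.float64(0.1167), np.float64(0.0933), np.float64(0.0933), np.float64(0.0933), np.float64(0.0933)]
slide [[-46.0, 23.9, 3.4], [-43.5, 28.1, 3.3]] roll [np.float64(0.0933), np.float64(0.0933)]
```

Request:
send_rows(slide=[[-41,-32,-11],[-44,-27,-11],[-47,-21,-11],[-50,-15,-11],[-51,-9,-11],[-52,-3,-11],[-56,-16,-2],[-58,-9,-2]], roll=[0.124,0.124,0.124,0.124,0.124,0.124,0.117,0.117], hand=0)

```text
time_s: 2.0
ee_pos: [0.3904, 0.2256, 0.2758]
orientation: [1.878, 2.518, 0.001]
contact_force: [1.5, 0.9, 1.0]
gripper_width: 0.0855
```

Request:
send_rows(slide=[[-59,-2,-2],[-58,5,-2],[-57,11,-2],[-56,18,-2],[-52,6,3],[-51,10,3],[-50,15,3],[-48,20,3]], roll=[0.117,0.117,0.117,0.117,0.093,0.093,0.093,0.093])

```text
time_s: 3.0
ee_pos: [0.4352, -0.2088, 0.2717]
orientation: [2.741, 1.535, 0.002]
contact_force: [1.9, 0.8, 1.1]
gripper_width: 0.0858
```

Request:
send_rows(slide=[[-46,24,3],[-44,28,3],[0,0,0],[0,0,0]], roll=[0.093,0.093,0,0])

```text
time_s: 3.5
ee_pos: [0.4281, -0.3107, 0.2653]
orientation: [-2.869, -1.278, 0.0]
contact_force: [0.4, 0.2, 0.1]
gripper_width: 0.0853
```

```bash
python3 - <<'E'
from h import *
s=st();print(np.round(s["joints"],3))
C=cal("wrist"); print(np.round(C[1],3).tolist(),C[0][0,0])
im=read_camera("wrist"); save(im,"w1.png"); np.save("w1C.npy",np.array([C[0].tolist(),C[1][:3,:3].tolist()],dtype=float)); 
print(landmark_of("wrist","handle"))
for d in regions_of("wrist","handle")[:2]:
    m=d["pixels"]; print(d["confidence"],d["xy"],m.sum()); save((m*255).astype(np.uint8)[...,None].repeat(3,2),"m1.png"); break
E
```

```text
t 3.5 pos [ 0.4281 -0.3107  0.2653] R [[0.669, 0.743, -0.0], [0.743, -0.669, 0.0], [0.0, -0.001, -1.0]] F [0.4 0.2 0.1] w 0.0853
[-0.181  0.296  0.931  1.766 -0.253  1.207  0.087]
[[0.744, -0.636, -0.204, 0.481], [-0.668, -0.709, -0.227, -0.252], [-0.0, 0.305, -0.952, 0.434], [0.0, 0.0, 0.0, 1.0]] 309.6871864230283
[{'xy': [342.4, 140.6], 'confidence': 0.71}]
0.72 [345.7, 146.2] 1755
```

View pics/w1.png

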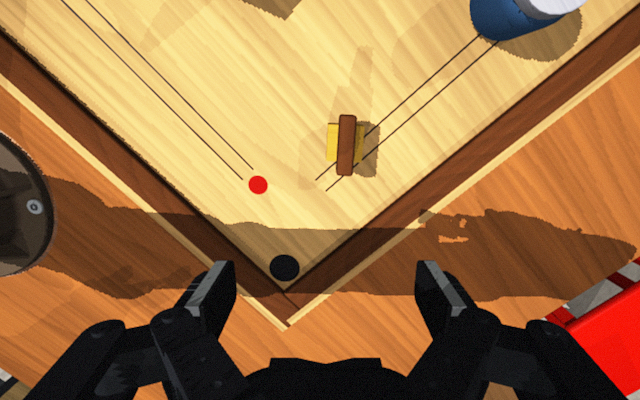

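The wrist view shows the handle at (346,145), with its bar running from about (348,115) to (344,175).

```bash
cat >> h.py <<'E'
def bar(z):
    """centre and yaw of the handle's bar top from a wrist picture"""
    C=cal("wrist"); im=read_camera("wrist"); d=regions_of("wrist","handle"); 
    m=d[0]["pixels"]; m=cv2.dilate(m.astype(np.uint8),np.ones((5,5)))>0
    a=im.astype(int); dark=m&(a[...,0]-a[...,2]<75)&(a[...,0]>70)&(a.max(2)<150)
    n,l,sx,_=cv2.connectedComponentsWithStats(dark.astype(np.uint8)); k=1+np.argmax(sx[1:,4])
    pts=np.argwhere(l==k)[:,::-1].astype(float)
    w=np.array([ray("wrist",q,z,C)[:2] for q in pts]).astype(np.float32)
    (c,sz,ang)=cv2.minAreaRect(w*1000); mu=w.mean(0); e,v=np.linalg.eigh(np.cov((w-mu).T)); v=v[:,1]
    print("bar ctr",np.round(c,1),"size",np.round(sz,1),"mean",np.round(mu*1000,1),"yaw",round(float(np.arctan2(v[1],v[0])),3)); return im,l==k
E
python3 - <<'E'
from h import *
im,m=bar(.064)
o=im.copy();o[m]=[0,255,0]
cv2.imwrite("pics/c3.png",cv2.cvtColor(cv2.resize(np.hstack([im[90:200,290:410],o[90:200,290:410]]),None,fx=3.3,fy=3.3,interpolation=cv2.INTER_NEAREST),cv2.COLOR_RGB2BGR))
E
```

```text
bar ctr [ 492.6 -299.4] size [28.5 15.1] mean [ 492.2 -297.3] yaw -2.435
```

View pics/c3.png

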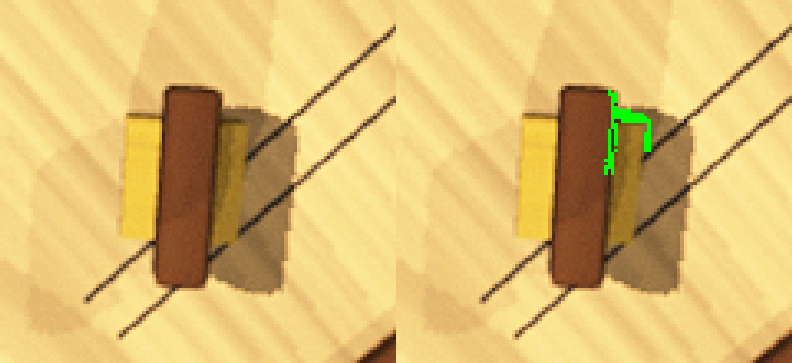

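```bash
sed -i 's/dark=m&.*/dark=m\&(a[...,1]<.66*a[...,0])\&(a[...,0]<170)\&(a[...,0]>60)/' h.py
python3 - <<'E'
from h import *
im,m=bar(.064)
C=cal("wrist")
q=[ray("wrist",(290+(u-1.5)/3.3,90+(v-1.5)/3.3),.064,C) for u,v in((165,87),(221,88),(207,287),(153,285))]
q=np.array(q);print(q.mean(0),np.linalg.norm(q[0]-q[1]),np.linalg.norm(q[0]-q[3]),q[0]-q[3],q[1]-q[2])
E
```

```text
bar ctr [ 467.5 -303.8] size [71.  20.2] mean [ 468.2 -303. ] yaw 0.791
[ 0.46737932 -0.30463179  0.064     ] 0.01956018261454966 0.07066790600833721 [0.04963712 0.05030019 0.        ] [0.0495842  0.05091368 0.        ]
```

```bash
python3 - <<'E'
from h import *
plan([(.4675,-.304,.13,.791),(.4675,-.304,.041,.791)],step=45)
E
```

```text
6
slide [[7.7, 6.2, 33.9], [7.7, 6.1, 33.9], [7.8, 6.0, 33.9], [7.9, 5.9, 33.9], [-0.0, 0.0, 44.5], [-0.0, 0.0, 44.5]] roll [np.float64(0.0121), np.float64(0.0121), np.float64(0.0121), np.float64(0.0121), np.float64(0.0), np.float64(0.0)]
```

Request:
send_rows(slide=[[7.7,6.2,34],[7.7,6.1,34],[7.8,6,34],[7.9,5.9,34],[0,0,44],[0,0,44],[0,0,0]], roll=[0.012,0.012,0.012,0.012,0,0,0])

```text
time_s: 4.72
ee_pos: [0.4654, -0.3031, 0.0393]
orientation: [-2.896, -1.208, 0.005]
contact_force: [0.9, -0.4, 1.1]
gripper_width: 0.0853
```

Request:
send_rows(slide=[[0,0,0],[0,0,0],[0,0,0],[0,0,0],[0,0,0],[0,0,0]], roll=[0,0,0,0,0,0], hand=1, grip_force=60)

```text
time_s: 5.48
ee_pos: [0.4671, -0.3048, 0.0415]
orientation: [-2.9, -1.209, -0.0]
contact_force: [-0.5, 0.2, 0.7]
gripper_width: 0.0002
```

```bash
python3 - <<'E'
from h import *
st(); im=read_camera("wrist"); save(im,"w2.png")
E
```

```text
t 5.475 pos [ 0.4671 -0.3048  0.0415] R [[0.704, 0.71, 0.0], [0.71, -0.704, 0.0], [0.0, -0.0, -1.0]] F [-0.5  0.2  0.7] w 0.0002
```

View pics/w2.png

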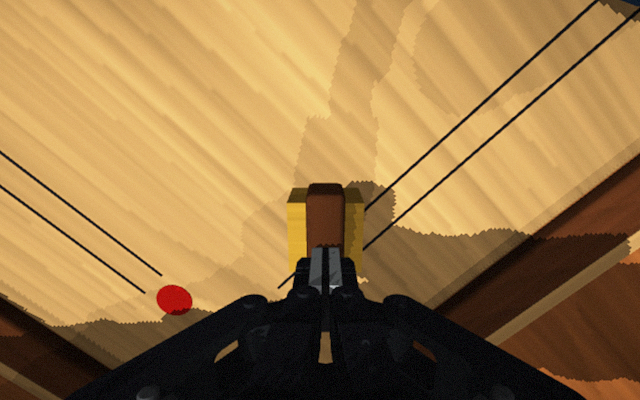

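```bash
python3 - <<'E'
from h import *
C=cal("wrist"); s=observe(); p=np.array(s["ee_pos"]); print(np.round(C[1][:3,3],3),"tcp",p,proj("wrist",p,C), proj("wrist",p+[0,0,.02],C))
c=np.array([.4675,-.304]);u=np.array([np.cos(.791),np.sin(.791)]);v=np.array([-u[1],u[0]])
for z in(.064,.036):
  for a,b in((36,10),(36,-10),(-36,10),(-36,-10)): print(z,a,b,np.round(proj("wrist",np.append(c+u*a/1000+v*b/1000,z),C)))
for z in(.064,.05,.04,.03,.02): print(z,[np.round(ray("wrist",q,z,C)[:2],4) for q in((307,184),(345,184))])
print("reddot",ray("wrist",(174,300),0,C))
E
```

```text
[ 0.523 -0.249  0.21 ] tcp [ 0.46703554 -0.30481217  0.04148504] [324.74994507 242.69990262] [324.72848754 258.680995  ]
0.064 36 10 [304. 194.]
0.064 36 -10 [345. 194.]
0.064 -36 10 [307. 317.]
0.064 -36 -10 [342. 317.]
0.036 36 10 [307. 180.]
0.036 36 -10 [342. 180.]
0.036 -36 10 [309. 289.]
0.036 -36 -10 [340. 289.]
0.064 [array([ 0.4903, -0.2691]), array([ 0.5034, -0.282 ])]
0.05 [array([ 0.4872, -0.271 ]), array([ 0.5016, -0.2852])]
0.04 [array([ 0.485 , -0.2724]), array([ 0.5003, -0.2875])]
0.03 [array([ 0.4828, -0.2738]), array([ 0.499 , -0.2898])]
0.02 [array([ 0.4806, -0.2752]), array([ 0.4976, -0.2921])]
reddot [ 0.33352331 -0.26996479  0.        ]
```

```bash
python3 - <<'E'
from h import *
a=cv2.imread("pics/w2.png")[160:340,235:415]; s=read_camera("scene"); x,y=np.round(proj("scene",[.467,-.304,.07])).astype(int)
b=s[y-45:y+45,x-45:x+45,::-1]
cv2.imwrite("pics/c4.png",np.hstack([cv2.resize(a,(398,398),interpolation=cv2.INTER_CUBIC),cv2.resize(b,(398,398),interpolation=cv2.INTER_CUBIC)]))
E
```

```text
(no output)
```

View pics/c4.png

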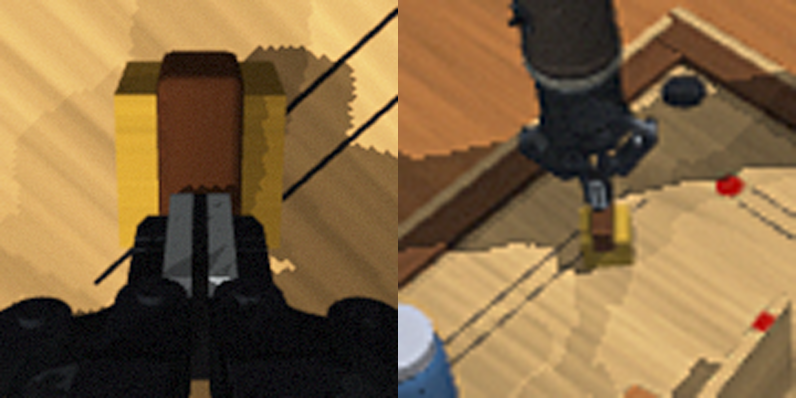

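```bash
python3 - <<'E'
from h import *
K,T=cal("wrist"); s=observe(); p=np.array(s["ee_pos"]); M=R.from_rotvec(s["orientation"]).as_matrix()
for n,(x,y,z) in {"open tip near":(11,43,-13),"open tip far":(-11,43,-13),"open near -19":(11,43,-32),"shut near":(11,0,0),"shut far":(-11,0,0),"shut near up10":(11,0,-10),"up25":(11,0,-25),"up 13":(11,0,-13)}.items():
    print(n,np.round(proj("wrist",p+M@np.array([x,y,z])/1000,(K,T))))
E
```

```text
open tip near [404. 235.]
open tip far [400. 270.]
open near -19 [413. 250.]
shut near [325. 226.]
shut far [325. 259.]
shut near up10 [325. 232.]
up25 [325. 244.]
up 13 [325. 234.]
```

The fingers shut on nothing. In the picture the real tips stand about 28 mm behind the stated TCP, just above the bar top. I'll open, go 25 mm deeper and grip again.

Request:
send_rows(slide=[[0,0,0],[0,0,0],[0,0,0],[0,0,0],[0,0,10],[0,0,10],[0,0,5],[0,0,0]], roll=[0,0,0,0,0,0,0,0], hand=0)

```text
time_s: 6.58
ee_pos: [0.4667, -0.3047, 0.0159]
orientation: [-2.899, -1.208, 0.001]
contact_force: [-0.8, 0.1, -0.5]
gripper_width: 0.0855
```

Request:
send_rows(slide=[[0,0,0],[0,0,0],[0,0,0],[0,0,0],[0,0,0],[0,0,0]], roll=[0,0,0,0,0,0], hand=1, grip_force=60)

```text
time_s: 7.32
ee_pos: [0.4672, -0.3049, 0.0168]
orientation: [2.9, 1.208, 0.001]
contact_force: [-0.2, 0.9, 4.7]
gripper_width: 0.019
```

```bash
python3 - <<'E'
from h import *
plan([(.4675,-.304,.10,.791),(.51,-.2,.24,1.06),(.573,.014,.245,1.676)],step=50)
E
```

```text
11
slide [[0.4, -0.2, -41.6], [0.5, -0.3, -41.6], [25.9, -10.7, -35.0], [26.7, -9.0, -35.0], [27.1, -7.1, -35.0], [27.6, -5.3, -35.0], [43.5, -9.9, -1.0], [44.4, -4.6, -1.0]] roll [np.float64(-0.0007), np.float64(-0.0007), np.float64(-0.0672), np.float64(-0.0672), np.float64(-0.0672), np.float64(-0.0672), np.float64(-0.1232), np.float64(-0.1232)]
slide [[44.6, 1.0, -1.0], [44.1, 6.4, -1.0], [43.0, 11.8, -1.0]] roll [np.float64(-0.1232), np.float64(-0.1232), np.float64(-0.1232)]
```

Request:
send_rows(slide=[[0,0,-20],[0,0,-40],[26,-11,-40],[27,-9,-40],[27,-7,-40],[28,-5,-42],[43,-10,-1],[44,-5,-1]], roll=[0,0,-0.067,-0.067,-0.067,-0.068,-0.123,-0.123])

```text
time_s: 8.32
ee_pos: [0.5349, -0.1141, 0.2408]
orientation: [2.493, 1.912, 0.001]
contact_force: [0.1, 0.2, -2.7]
gripper_width: 0.0189
```

Request:
send_rows(slide=[[45,1,-1],[44,6,-1],[43,12,-1],[0,0,0],[0,0,0]], roll=[-0.123,-0.123,-0.123,0,0])

```text
time_s: 8.95
ee_pos: [0.5721, 0.0126, 0.2431]
orientation: [-2.105, -2.331, 0.002]
contact_force: [0.3, -1.1, -2.4]
gripper_width: 0.019
```

```bash
python3 - <<'E'
from h import *
s=st();C=cal("wrist");im=read_camera("wrist");save(im,"w3.png")
print(np.round(C[1],4).tolist(),landmark_of("wrist","spindle"),proj("wrist",[.5825,.104,.156],C),proj("wrist",s["ee_pos"],C))
E
```

```text
t 8.95 pos [0.5721 0.0126 0.2431] R [[-0.102, 0.995, -0.001], [0.995, 0.102, -0.001], [-0.001, -0.001, -1.0]] F [ 0.3 -1.1 -2.4] w 0.019
[[0.9947, 0.0982, 0.0309, 0.5648], [0.103, -0.9469, -0.3047, 0.091], [-0.0007, 0.3063, -0.9519, 0.4117], [0.0, 0.0, 0.0, 1.0]] [{'xy': [352.8, 93.7], 'confidence': 0.7}] [349.72190651  88.34230789] [323.85170747 242.17063589]
```

View pics/w3.png

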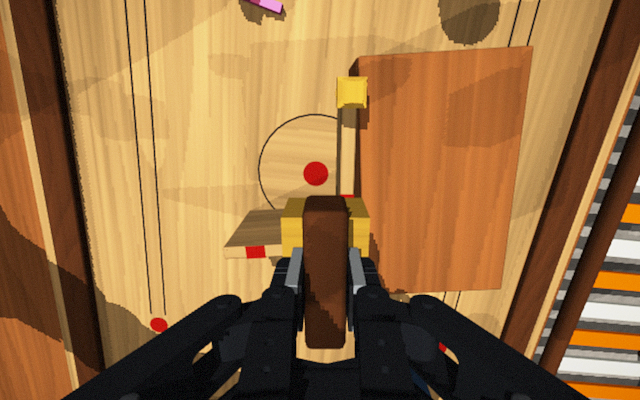

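```bash
cat > fit.py <<'E'
from h import *
from scipy.optimize import minimize
def sq(c,yaw,s,z):
    r=R.from_euler("z",yaw).as_matrix(); return [np.array([c[0],c[1],z])+r@np.array([a*s/2,b*s/2,0]) for a in(-1,1) for b in(-1,1)]
def fit(mask,C,boxes,x0):
    """boxes: (fn of params -> points); maximise IoU of convex hull with mask (4x supersampled)"""
    y,x=np.where(mask); x1,y1=x.min()-8,y.min()-8; S=6
    sub=cv2.resize(mask[y1:y.max()+9,x1:x.max()+9].astype(np.uint8),None,fx=S,fy=S,interpolation=cv2.INTER_LINEAR)>0
    def cost(p):
        q=np.array([proj("w",P,C) for P in boxes(p)]); h=cv2.convexHull(((q-[x1,y1]+.5)*S).astype(np.int32))
        m=np.zeros(sub.shape,np.uint8); cv2.fillConvexPoly(m,h,1); m=m>0
        return -(m&sub).sum()/(m|sub).sum()
    best=min((minimize(cost,x0,method="Nelder-Mead",options=dict(initial_simplex=[x0]+[np.array(x0)+np.eye(len(x0))[i]*d*k for i,d in enumerate(([.006,.006,.15])[:len(x0)])],maxiter=300)) for k in(1,-1,.4)),key=lambda r:r.fun)
    return best.x,-best.fun
E
python3 - <<'E'
from fit import *
C=cal("wrist");im=read_camera("wrist");hsv=cv2.cvtColor(im,cv2.COLOR_RGB2HSV)
a=hsv[60:125,325:380]; yel=np.zeros((400,640),bool)
yel[60:125,325:380]=(a[...,0]>22)&(a[...,0]<32)&(a[...,1]>170)&(a[...,2]>90)
n,l,sx,_=cv2.connectedComponentsWithStats(yel.astype(np.uint8));k=1+np.argmax(sx[1:,4]);print(sx[1:])
m=l==k
print(fit(m,C,lambda p:sq(p,p[2],.015,.156)+sq(p,p[2],.024,.144)+sq(p,p[2],.024,.125),[.5825,.104,.105]))
for r in range(70,114,2): print(r,"".join("#" if v else "." for v in m[r,325:380]), hsv[r,345].tolist())
E
```

```text
[[338  76  26  30 479]
 [365  87   1   1   1]
 [364 100   1   4   4]]
(array([0.58308855, 0.10105843, 0.04544968]), np.float64(0.5008529913524324))
70 ....................................................... [18, 134, 219]
72 ....................................................... [18, 136, 216]
74 ....................................................... [19, 138, 221]
76 .............#####..................................... [21, 194, 231]
78 .............####.###.................................. [23, 185, 241]
80 ..................#####################................ [24, 189, 238]
82 ..................#############.#######................ [23, 188, 242]
84 .................#####################................. [23, 185, 242]
86 ..................#####################................ [23, 186, 243]
88 ..................####################................. [23, 191, 240]
90 ...................####################................ [23, 189, 240]
92 ................##.##################.................. [23, 190, 241]
94 ................######################................. [23, 183, 241]
96 ................#####################.................. [23, 187, 240]
98 ...............###.##################.................. [23, 188, 241]
100 ..............####.##################.................. [23, 185, 243]
102 .............#####..................................... [21, 195, 212]
104 .............###....................................... [20, 197, 146]
106 ....................................................... [19, 176, 146]
108 ....................................................... [17, 139, 134]
110 ....................................................... [16, 138, 135]
112 ....................................................... [17, 143, 136]
```

```bash
python3 - <<'E'
from fit import *
C=cal("wrist");im=read_camera("wrist");hsv=cv2.cvtColor(im,cv2.COLOR_RGB2HSV)
a=hsv[60:125,325:380]; yel=np.zeros((400,640),bool)
yel[60:125,325:380]=(a[...,0]>=19)&(a[...,0]<34)&(a[...,1]>162)
n,l,sx,_=cv2.connectedComponentsWithStats(yel.astype(np.uint8));k=1+np.argmax(sx[1:,4]);m=l==k;print(sx[k])
hf=lambda z0:(lambda p:sq(p,p[2],.015,.156+z0)+sq(p,p[2],.024,.144+z0)+sq(p,p[2],.024,.125+z0))
for z0 in(0,.002): print(fit(m,C,hf(z0),[.5825,.104,.105]))
x=fit(m,C,hf(0),[.5825,.104,.105])[0]
for r in range(70,114,2): print(r,"".join("#" if v else "." for v in m[r,325:380]))
print(np.round([proj("w",P,C) for P in sq(x,x[2],.015,.156)]).tolist(),np.round([proj("w",P,C) for P in sq(x,x[2],.024,.144)]).tolist())
# bar in hand
s=observe();p=np.array(s["ee_pos"]);zt=p[2]+.0472
A=im.astype(int);d=np.zeros_like(yel);d[190:360,290:360]=((A[...,1]<.72*A[...,0])&(A[...,0]<150)&(A[...,0]>38)&(A[...,0]-A[...,2]>20))[190:360,290:360]
n,l,sx,_=cv2.connectedComponentsWithStats(d.astype(np.uint8));k=1+np.argmax(sx[1:,4]);d=l==k;print(sx[k])
def bx(q):
    r=R.from_euler("z",q[2]).as_matrix();return [np.array([q[0],q[1],z])+r@np.array([a*.036,b*.01,0]) for a in(-1,1) for b in(-1,1) for z in(zt,zt-.028)]
M=R.from_rotvec(s["orientation"]).as_matrix();psi=np.arctan2(M[1,0],M[0,0])
q,i=fit(d,C,bx,[p[0],p[1],psi]);print("bar",q,i,"tcp",p,"psi",psi)
for r in range(192,352,8): print(r,"".join("#" if v else "." for v in d[r,290:360]))
E
```

```text
[335  75  32  33 963]
(array([0.58515265, 0.10186901, 0.09992495]), np.float64(0.9558530333238393))
(array([0.58501418, 0.10188219, 0.1035101 ]), np.float64(0.9543170139477102))
70 .......................................................
72 .......................................................
74 .......................................................
76 ............##############################.............
78 ............##############################.............
80 ...........###############################.............
82 ............##############################.............
84 ............##############################.............
86 ...........###############################.............
88 ...........###############################.............
90 ..........################################.............
92 ..........################################.............
94 ..........###############################..............
96 ...........##############################..............
98 ...........##############################..............
100 ...........######################
[... 1455 characters left out ...]
###########..............
280 ...................#####################################..............
288 ....................####################################..............
296 .........................###############################..............
304 ..................######################################..............
312 ...............#########################################..............
320 ................########################################..............
328 ...............#########################################..............
336 ...............#######################################................
344 ................######################################................
```

Request:
send_rows(slide=[[44,10.6,0],[44.5,10.6,0],[0,0,30],[0,0,25],[0,0,10],[0,0,7],[0,0,7],[0,0,0]], roll=[0,0,0,0,0,0,0,0])

```text
time_s: 10.15
ee_pos: [0.5846, 0.1033, 0.1645]
orientation: [-2.104, -2.332, -0.0]
contact_force: [-0.2, 0.6, -1.6]
gripper_width: 0.0188
```

```bash
python3 - <<'E'
from h import *
s=st()
E
```

```text
t 10.15 pos [0.5846 0.1033 0.1645] R [[-0.103, 0.995, -0.0], [0.995, 0.103, 0.0], [0.0, -0.0, -1.0]] F [-0.2  0.6 -1.6] w 0.0188
```

Request:
send_rows(slide=[[-1,0,4],[0,0,4],[0,0,3],[0,0,0]], roll=[0,0,0,0])

```text
time_s: 10.65
ee_pos: [0.5845, 0.1024, 0.1532]
orientation: [-2.104, -2.333, 0.001]
contact_force: [-0.8, 0.0, -2.8]
gripper_width: 0.0189
```

Request:
send_rows(slide=[[0,0,4],[0,0,4],[0,0,2],[0,0,0]], roll=[0,0,0,0])

```text
time_s: 11.15
ee_pos: [0.5846, 0.1024, 0.1433]
orientation: [-2.104, -2.333, 0.0]
contact_force: [-0.3, -0.3, -1.9]
gripper_width: 0.0189
```

Request:
send_rows(slide=[[0,0,1],[0,0,1],[0,0,1],[0,0,0]], roll=[0,0,0,0])

```text
time_s: 11.65
ee_pos: [0.5847, 0.1022, 0.1405]
orientation: [2.104, 2.332, -0.0]
contact_force: [-0.2, -0.3, -1.1]
gripper_width: 0.019
```

Request:
send_rows(slide=[[0,0,1],[0,0,1],[0,0,0],[0,0,0]], roll=[0,0,0,0])

```text
time_s: 12.15
ee_pos: [0.5848, 0.1022, 0.1398]
orientation: [2.104, 2.333, 0.001]
contact_force: [-4.9, -1.1, 12.0]
gripper_width: 0.0189
```

Request:
send_rows(slide=[[0,0,-1],[0,0,0],[0,0,0],[0,0,0],[0,0,0],[0,0,0],[0,0,0],[0,0,0]], roll=[0,0.12,0.17,0.17,0.17,0.17,0.15,0])

```text
time_s: 13.15
ee_pos: [0.5851, 0.1021, 0.1398]
orientation: [2.938, 1.111, 0.001]
contact_force: [-1.7, -2.4, 3.8]
gripper_width: 0.0186
```

```bash
python3 - <<'E'
from h import *
s=st();print(np.round(s["torque"],2),np.round(s["joints"],2))
E
```

```text
t 13.15 pos [0.5851 0.1021 0.1398] R [[0.75, 0.662, 0.001], [0.662, -0.75, -0.001], [0.0, 0.001, -1.0]] F [-1.7 -2.4  3.8] w 0.0186
[-0.57  0.27 -0.05] [-0.82  0.55  0.84  1.78 -0.47  1.02 -0.65]
```

Request:
send_rows(slide=[[0,0,0],[0,0,0],[0,0,0],[0,0,0],[0,0,0],[0,0,0]], roll=[0.15,0.15,0.15,0.12,0.03,0])

```text
time_s: 13.9
ee_pos: [0.5851, 0.1018, 0.1399]
orientation: [3.135, 0.197, 0.001]
contact_force: [-0.0, -3.0, 5.1]
gripper_width: 0.0188
```

```bash
python3 - <<'E'
from h import *
s=st();print(np.round(s["torque"],2),np.round(s["joints"],2)); M=R.from_rotvec(s["orientation"]).as_matrix();print(np.arctan2(M[1,0],M[0,0]))
E
```

```text
t 13.9 pos [0.5851 0.1018 0.1399] R [[0.992, 0.125, 0.001], [0.125, -0.992, -0.001], [0.001, 0.001, -1.0]] F [-0.  -3.   5.1] w 0.0188
[-0.89  0.07  0.01] [-0.91  0.61  1.    1.79 -0.59  1.07 -1.14]
0.12535670541901506
```

Request:
send_rows(slide=[[0,0,0],[0,0,0],[0,0,0],[0,0,0]], roll=[0.03,0.03,0,0])

```text
time_s: 14.4
ee_pos: [0.5851, 0.1018, 0.1399]
orientation: [3.139, 0.099, 0.001]
contact_force: [-0.5, -5.0, 5.7]
gripper_width: 0.0188
```

```bash
python3 - <<'E'
from h import *
s=st();print(np.round(s["torque"],2)); M=R.from_rotvec(s["orientation"]).as_matrix();print(np.arctan2(M[1,0],M[0,0]))
C=cal("top");im=read_camera("top")
c=np.array([.585,.102])
for z in(.12,):
  for yaw in (.15,):
    u=np.array([np.cos(yaw),np.sin(yaw)]);print(proj("top",np.append(c-u*.103,.12)))
h=cv2.cvtColor(im,cv2.COLOR_RGB2HSV);a=((h[...,0]<6)|(h[...,0]>174))&(h[...,1]>190)&(h[...,2]>130)
n,l,sx,ce=cv2.connectedComponentsWithStats(a.astype(np.uint8))
for i in range(1,n):
  if 250<ce[i][0]<450 and 120<ce[i][1]<260 and sx[i,4]>5: print(sx[i],ce[i],ray("top",ce[i],.12))
E
```

```text
t 14.4 pos [0.5851 0.1018 0.1399] R [[0.998, 0.063, 0.001], [0.063, -0.998, -0.001], [0.001, 0.001, -1.0]] F [-0.5 -5.   5.7] w 0.0188
[-1.2   0.06  0.03]
0.06274300356233625
[348.5425421  214.94606686]
```

```bash
python3 - <<'E'
from h import *
im=read_camera("top").astype(int)
a=(im[...,0]>120)&(im[...,1]<.4*im[...,0])&(im[...,2]<.4*im[...,0])
n,l,sx,ce=cv2.connectedComponentsWithStats(a.astype(np.uint8))
for i in range(1,n):
  if 250<ce[i][0]<450 and 120<ce[i][1]<260 and sx[i,4]>3: print(sx[i],ce[i],ray("top",ce[i],.12))
save(cv2.resize(im[140:250,280:440].astype(np.uint8),None,fx=5,fy=5,interpolation=cv2.INTER_CUBIC),"c5.png")
E
```

```text
[445 131   6   4  18] [447.77777778 132.77777778] [ 0.74618893 -0.23727506  0.12      ]
[290 133   6   6  28] [292.5        135.78571429] [0.74275776 0.26148159 0.12      ]
[369 195   8   8  50] [372.16 198.5 ] [0.53428102 0.01173025 0.12      ]
[395 206   4   5  14] [396.07142857 207.78571429] [ 0.50385822 -0.06186631  0.12      ]
[347 214   4   5  15] [348.8        215.73333333] [0.48067124 0.08585715 0.12      ]
```

View pics/c5.png

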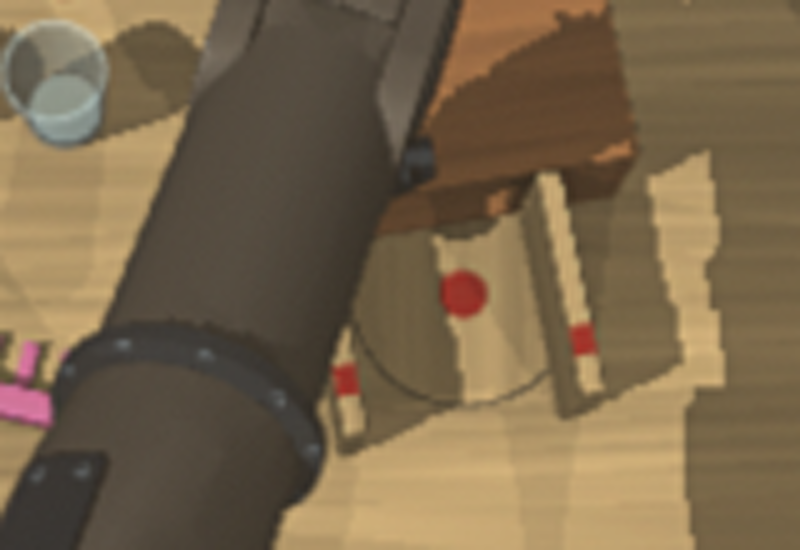

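The door is open: its mark is at (.481,.086), the panel mark at (.504,-.062), 149 mm apart. I'll release and go to the rack.

Request:
send_rows(slide=[[0,0,0],[0,0,0],[0,0,0],[0,0,0],[0,0,-15],[0,0,-35],[0,0,-40],[0,0,0]], roll=[0,0,0,0,0,0,0,0], hand=0)

```text
time_s: 15.5
ee_pos: [0.5866, 0.1018, 0.2334]
orientation: [-3.139, -0.099, -0.009]
contact_force: [0.6, 0.7, -0.8]
gripper_width: 0.0852
```

```bash
python3 - <<'E'
from h import *
st(); plan([(.462,.235,.25,1.352)],step=60)
E
```

```text
t 15.5 pos [0.5866 0.1018 0.2334] R [[0.998, 0.063, 0.006], [0.063, -0.998, 0.001], [0.006, -0.001, -1.0]] F [ 0.6  0.7 -0.8] w 0.0852
9
slide [[-12.9, -15.6, -1.8], [-10.5, -17.4, -1.9], [-7.9, -18.6, -1.8], [-5.2, -19.6, -1.9], [-2.4, -20.2, -1.8], [0.6, -20.2, -1.9], [3.4, -20.0, -1.8], [6.2, -19.3, -1.9]] roll [np.float64(-0.1432), np.float64(-0.1432), np.float64(-0.1432), np.float64(-0.1432), np.float64(-0.1432), np.float64(-0.1432), np.float64(-0.1432), np.float64(-0.1432)]
slide [[9.0, -18.2, -1.8]] roll [np.float64(-0.1432)]
```

Request:
send_rows(slide=[[-13,-16,-5],[-10,-17,-5],[-8,-19,-5],[-5,-20,0],[-2,-20,0],[1,-20,0],[3,-20,0],[6,-19,0]], roll=[-0.143,-0.143,-0.143,-0.143,-0.143,-0.143,-0.143,-0.143])

```text
time_s: 16.5
ee_pos: [0.4741, 0.2216, 0.2445]
orientation: [-2.582, -1.79, 0.001]
contact_force: [-0.1, -1.1, 0.2]
gripper_width: 0.0854
```

Request:
send_rows(slide=[[9,-18,0],[0,0,0],[0,0,0]], roll=[-0.145,0,0])

```text
time_s: 16.88
ee_pos: [0.4616, 0.2354, 0.2446]
orientation: [2.453, 1.962, 0.0]
contact_force: [-0.8, 0.3, 0.6]
gripper_width: 0.085
```

```bash
python3 - <<'E'
from fit import *
st(); C=cal("wrist"); im=read_camera("wrist"); save(im,"w4.png")
h=cv2.cvtColor(im,cv2.COLOR_RGB2HSV); m=(h[...,0]>150)&(h[...,0]<176)&(h[...,1]>80)
n,l,sx,_=cv2.connectedComponentsWithStats(m.astype(np.uint8)); print(sx[1:][sx[1:,4]>100])
k=1+np.argmax(sx[1:,4]); m=l==k
a=cv2.erode(cv2.morphologyEx(m.astype(np.uint8),cv2.MORPH_OPEN,np.ones((21,3))),np.ones((1,1)))
print(landmark_of("wrist","rack")[:2],landmark_of("wrist","teeth")[:2])
def bx(q):
    r=R.from_euler("z",q[2]).as_matrix();P=[(a*.010,b*.098,z) for a in(-1,1) for b in(-1,1) for z in(0,.036)]+[(.044,b*.098,z) for b in(-1,1) for z in(0,.012)]
    return [np.array([q[0],q[1],0])+r@np.array(v) for v in P]
# hull mask of the pink
c=np.argwhere(m)[:,::-1]; hm=np.zeros(m.shape,np.uint8); cv2.fillConvexPoly(hm,cv2.convexHull(c.astype(np.int32)),1)
q,i=fit(hm>0,C,bx,[.477,.287,-.218]); print("rack",q,i)
print(proj("w",[q[0],q[1],.036],C))
E
```

```text
t 16.875 pos [0.4616 0.2354 0.2446] R [[0.219, 0.976, 0.0], [0.976, -0.219, -0.0], [-0.0, 0.0, -1.0]] F [-0.8  0.3  0.6] w 0.085
[[ 324   31   48  171 4743]]
[{'xy': [331.3, 120.7], 'confidence': 0.62}] [{'xy': [363.4, 120.1], 'confidence': 0.72}]
rack [ 0.48356911  0.2884848  -0.23353347] 0.9737814240888961
[332.80214921 123.35396155]
```

View pics/w4.png

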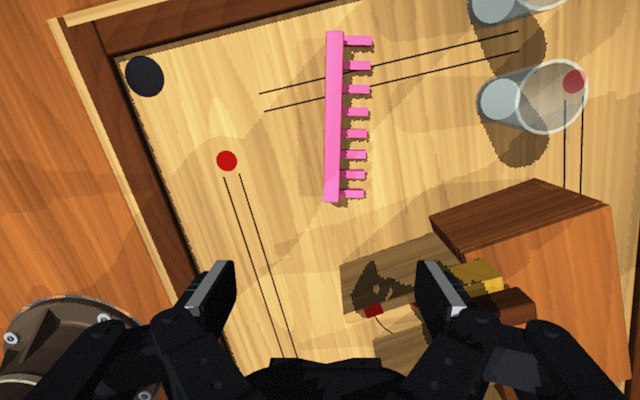

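The wrist view shows the pink rack's spine from (334,32) to (331,200) with its teeth towards +x. The handle sits on its spindle at (480,278).

```bash
python3 - <<'E'
from h import *
plan([(.4836,.2885,.12,1.337),(.4836,.2885,.002,1.337)],step=50)
E
```

```text
6
slide [[18.9, 3.2, 41.5], [18.9, 3.1, 41.5], [18.9, 3.1, 41.5], [0.0, -0.0, 39.3], [0.0, -0.0, 39.4], [0.0, -0.0, 39.3]] roll [np.float64(0.0043), np.float64(0.0043), np.float64(0.0043), np.float64(0.0), np.float64(0.0), np.float64(0.0)]
```

Request:
send_rows(slide=[[19,3.1,41],[19,3.1,42],[19,3.1,42],[0,0,40],[0,0,40],[0,0,28],[0,0,10],[0,0,0]], roll=[0.004,0.004,0.004,0,0,0,0,0])

```text
time_s: 18.02
ee_pos: [0.4832, 0.2892, 0.0015]
orientation: [2.462, 1.95, -0.001]
contact_force: [0.1, -0.0, 0.1]
gripper_width: 0.0855
```

Request:
send_rows(slide=[[0,0,0],[0,0,0],[0,0,0],[0,0,0],[0,0,0],[0,0,0]], roll=[0,0,0,0,0,0], hand=1, grip_force=60)

```text
time_s: 18.77
ee_pos: [0.4832, 0.2899, 0.0022]
orientation: [-2.462, -1.951, -0.002]
contact_force: [-1.0, 0.4, 6.7]
gripper_width: 0.018
```

```bash
python3 - <<'E'
from h import *
plan([(.484,.289,.24,1.337),(.4923,.012,.24,1.724),(.4923,.012,.135,1.724)],step=50)
E
```

```text
14
slide [[-0.1, 0.2, -47.6], [-0.2, 0.2, -47.5], [-0.1, 0.2, -47.6], [-0.2, 0.2, -47.6], [-0.1, 0.2, -47.5], [-44.6, 12.0, -0.0], [-45.3, 9.2, -0.0], [-45.7, 6.2, -0.0]] roll [np.float64(0.0007), np.float64(0.0007), np.float64(0.0007), np.float64(0.0007), np.float64(0.0007), np.float64(-0.0645), np.float64(-0.0645), np.float64(-0.0645)]
slide [[-46.1, 3.2, -0.0], [-46.2, 0.3, -0.0], [-46.1, -2.7, -0.0], [-0.0, -0.0, 35.0], [-0.0, -0.0, 35.0], [-0.0, -0.0, 35.0]] roll [np.float64(-0.0645), np.float64(-0.0645), np.float64(-0.0645), np.float64(0.0), np.float64(0.0), np.float64(0.0)]
```

Request:
send_rows(slide=[[0,0,-20],[0,0,-44],[0,0,-58],[0,0,-58],[0,0,-58],[-45,12,0],[-45,9,0],[-46,6,0]], roll=[0,0,0,0,0,-0.064,-0.064,-0.065])

```text
time_s: 19.77
ee_pos: [0.4866, 0.1495, 0.2396]
orientation: [-2.259, -2.183, -0.0]
contact_force: [0.1, -0.0, -1.9]
gripper_width: 0.018
```

Request:
send_rows(slide=[[-46,3,0],[-46,0,0],[-46,-3,0],[0,0,0],[0,0,0]], roll=[-0.065,-0.065,-0.065,0,0])

```text
time_s: 20.4
ee_pos: [0.4906, 0.013, 0.2394]
orientation: [-2.04, -2.388, -0.0]
contact_force: [0.2, 0.4, -1.2]
gripper_width: 0.0183
```

```bash
python3 - <<'E'
from fit import *
s=st(); C=cal("wrist"); im=read_camera("wrist"); save(im,"w5.png"); print(landmark_of("wrist","rack"),landmark_of("wrist","teeth"))
z=s["ee_pos"][2]-.0022
for nm in ("rack","teeth"):
    for d in landmark_of("wrist",nm)[:1]: print(nm,ray("w",d["xy"],z+(.006 if nm=="teeth" else 0),C))
a=im.astype(int);a=(a[...,0]>110)&(a[...,1]<.35*a[...,0])&(a[...,2]<.35*a[...,0])
n,l,sx,ce=cv2.connectedComponentsWithStats(a.astype(np.uint8))
for i in range(1,n):
  if sx[i,4]>15: print(sx[i],ray("w",ce[i],.12,C))
h=cv2.cvtColor(im,cv2.COLOR_RGB2HSV); m=(h[...,0]>150)&(h[...,0]<176)&(h[...,1]>80)
n,l,sx,_=cv2.connectedComponentsWithStats(m.astype(np.uint8)); print(sx[1:][sx[1:,4]>60])
plan([(.4923,.012,.24,1.724),(.4923,.012,.135,1.724)],step=40)
E
```

```text
t 20.4 pos [0.4906 0.013  0.2394] R [[-0.156, 0.988, -0.0], [0.988, 0.156, 0.001], [0.001, -0.0, -1.0]] F [ 0.2  0.4 -1.2] w 0.0183
[{'xy': [324.8, 241.3], 'confidence': 0.87}] [{'xy': [402.0, 246.7], 'confidence': 0.75}, {'xy': [467.9, 179.1], 'confidence': 0.53}]
rack [0.49127366 0.01268185 0.23723416]
teeth [0.53602574 0.01913333 0.24323416]
[368 193  12   2  20] [0.53828437 0.01661263 0.12      ]
[[  302    56   118   308 18975]
 [  359   255    43    26   703]]
4
slide [[-2.0, 1.2, -0.6], [0.0, -0.0, 35.0], [0.0, -0.0, 35.0], [0.0, -0.0, 35.0]] roll [np.float64(0.0064), np.float64(-0.0), np.float64(-0.0), np.float64(-0.0)]
```

View pics/w5.png

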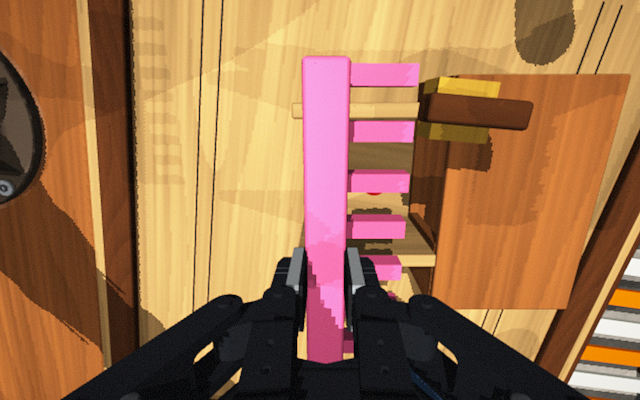

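The rack is held centred at (325,241) and square over the open door (row 110). The handle is seated, with its bar at (480,110). Lowering now.

Request:
send_rows(slide=[[-1.5,1.2,30],[0,0,35],[0,0,30],[0,0,9],[0,0,5],[0,0,3],[0,0,0]], roll=[0,0,0,0,0,0,0])

```text
time_s: 21.52
ee_pos: [0.4927, 0.0115, 0.1281]
orientation: [2.039, 2.39, 0.001]
contact_force: [0.1, -0.7, -1.4]
gripper_width: 0.0182
```

Request:
send_rows(slide=[[0,0,1],[0,0,1],[0,0,1],[0,0,0]], roll=[0,0,0,0])

```text
time_s: 22.02
ee_pos: [0.4922, 0.0114, 0.1245]
orientation: [-2.039, -2.39, 0.0]
contact_force: [-0.7, -0.1, -0.9]
gripper_width: 0.0178
```

Request:
send_rows(slide=[[0,0,1],[0,0,1],[0,0,0],[0,0,0]], roll=[0,0,0,0])

```text
time_s: 22.52
ee_pos: [0.4923, 0.0114, 0.1225]
orientation: [2.039, 2.39, 0.0]
contact_force: [0.9, -0.5, -0.9]
gripper_width: 0.0177
```

Request:
send_rows(slide=[[0,0,1],[0,0,0],[0,0,0]], roll=[0,0,0])

```text
time_s: 22.9
ee_pos: [0.4924, 0.0114, 0.1221]
orientation: [-2.039, -2.389, -0.001]
contact_force: [-4.1, -0.2, 9.5]
gripper_width: 0.0182
```

Request:
send_rows(slide=[[0,0,-0.7],[0,0,0]], roll=[0,0])

```text
time_s: 23.15
ee_pos: [0.4923, 0.0114, 0.1222]
orientation: [2.039, 2.39, 0.0]
contact_force: [-0.7, -0.9, -0.3]
gripper_width: 0.0179
```

Request:
send_rows(slide=[[0,0,0],[0,0,0],[0,0,0],[0,0,0],[0,0,-10],[0,0,-40],[0,0,-50],[0,0,-40]], roll=[0,0,0,0,0,0,0,0], hand=0)

```text
time_s: 24.15
ee_pos: [0.4925, 0.011, 0.2647]
orientation: [2.039, 2.388, 0.002]
contact_force: [1.0, 0.8, -0.5]
gripper_width: 0.0854
```

Request:
send_rows(slide=[[-40,0,0],[-40,0,0],[0,0,0],[0,0,0]], roll=[0,0,0,0])

```text
time_s: 24.65
ee_pos: [0.5048, -0.0672, 0.2624]
orientation: [-2.039, -2.389, -0.001]
contact_force: [0.7, 0.7, 0.4]
gripper_width: 0.0853
```

```bash
python3 - <<'E'
from fit import *
st(); C=cal("wrist"); im=read_camera("wrist"); save(im,"w6.png")
h=cv2.cvtColor(im,cv2.COLOR_RGB2HSV); m=(h[...,0]>150)&(h[...,0]<176)&(h[...,1]>80)
n,l,sx,_=cv2.connectedComponentsWithStats(m.astype(np.uint8)); print(sx[1:][sx[1:,4]>60])
m=l==1+np.argmax(sx[1:,4])
def bx(q):
    r=R.from_euler("z",q[2]).as_matrix();P=[(a*.010,b*.098,z) for a in(-1,1) for b in(-1,1) for z in(.12,.156)]+[(.044,b*.098,z) for b in(-1,1) for z in(.12,.132)]
    return [np.array([q[0],q[1],0])+r@np.array(v) for v in P]
c=np.argwhere(m)[:,::-1]; hm=np.zeros(m.shape,np.uint8); cv2.fillConvexPoly(hm,cv2.convexHull(c.astype(np.int32)),1)
print("rack",fit(hm>0,C,bx,[.492,.012,.153]))
for t in("handle","teeth","rack"): print(t,[(d["xy"],d["confidence"]) for d in landmark_of("wrist",t)[:2]])
print("expect handle",proj("w",[.585,.102,.125],C))
T=read_camera("top"); 
for t in("handle","door","rack","tumbler_a","jar","teeth"): print(t,[(d["xy"],d["confidence"]) for d in landmark_of("top",t)[:3]])
print("exp",proj("top",[.585,.102,.125]),proj("top",[.492,.012,.12]))
E
```

```text
t 24.65 pos [ 0.5048 -0.0672  0.2624] R [[-0.157, 0.988, -0.0], [0.988, 0.157, 0.0], [0.0, 0.0, -1.0]] F [0.7 0.7 0.4] w 0.0853
[[ 313    0   65  213 7937]]Traceback (most recent call last):
  File "<stdin>", line 10, in <module>
  File "fit.py", line 8, in fit
    sub=cv2.resize(mask[y1:y.max()+9,x1:x.max()+9].astype(np.uint8),None,fx=S,fy=S,interpolation=cv2.INTER_LINEAR)>0
        ~~~~~~~~~~^^^^^^^^^^^^^^^^^^^^^^^^^^^^^^^^^^^^^^^^^^^^^^^^^^^^^^^^^^^^^^^^^^^^^^^^^^^^^^^^^^^^^^^^^^^^^^^^
cv2.error: OpenCV(4.12.0) /io/opencv/modules/imgproc/src/resize.cpp:4208: error: (-215:Assertion failed) !ssize.empty() in function 'resize'
```

Request:
send_rows(slide=[[20,0,-40],[20,0,-40],[0,0,0],[0,0,0]], roll=[0,0,0,0])

```text
time_s: 25.2
ee_pos: [0.4982, -0.0273, 0.3417]
orientation: [-2.037, -2.391, 0.0]
contact_force: [0.2, -0.2, -0.3]
gripper_width: 0.0848
```

```bash
python3 - <<'E'
from fit import *
st(); C=cal("wrist"); im=read_camera("wrist")
h=cv2.cvtColor(im,cv2.COLOR_RGB2HSV); m=(h[...,0]>150)&(h[...,0]<176)&(h[...,1]>80)
n,l,sx,_=cv2.connectedComponentsWithStats(m.astype(np.uint8)); print(sx[1:][sx[1:,4]>60])
m=l==1+np.argmax(sx[1:,4])
def bx(q):
    r=R.from_euler("z",q[2]).as_matrix();P=[(a*.010,b*.098,z) for a in(-1,1) for b in(-1,1) for z in(.12,.156)]+[(.044,b*.098,z) for b in(-1,1) for z in(.12,.132)]
    return [np.array([q[0],q[1],0])+r@np.array(v) for v in P]
c=np.argwhere(m)[:,::-1]; hm=np.zeros(m.shape,np.uint8); cv2.fillConvexPoly(hm,cv2.convexHull(c.astype(np.int32)),1)
print("rack",fit(hm>0,C,bx,[.492,.012,.153]))
for t in("handle","teeth","rack"): print(t,[(d["xy"],d["confidence"]) for d in landmark_of("wrist",t)[:2]])
print("expect handle",proj("w",[.585,.102,.125],C))
bar(.189)
T=read_camera("top"); 
for t in("handle","rack","tumbler_a","jar","teeth"): print(t,[(d["xy"],d["confidence"]) for d in landmark_of("top",t)[:3]])
print("exp",proj("top",[.585,.102,.125]),proj("top",[.492,.012,.12]))
E
```

```text
t 25.2 pos [ 0.4982 -0.0273  0.3417] R [[-0.159, 0.987, -0.001], [0.987, 0.159, 0.0], [0.0, -0.0, -1.0]] F [ 0.2 -0.2 -0.3] w 0.0848
[[ 316   46   50  176 5315]]
rack (array([0.49317725, 0.01027277, 0.15748999]), np.float64(0.9794032015784462))
handle [([416.1, 75.9], 0.88)]
teeth [([360.6, 138.1], 0.74)]
rack [([322.9, 140.4], 0.72)]
expect handle [416.88359648  71.64270534]
bar ctr [585.5  94. ] size [71.7 39. ] mean [585.2 101.1] yaw -3.087
handle [([342.3, 183.7], 0.74)]
rack [([184.0, 277.0], 0.8)]
tumbler_a [([295.6, 161.7], 0.73)]
jar [([461.1, 156.6], 0.59)]
teeth [([184.9, 261.5], 0.78), ([365.5, 161.8], 0.72)]
exp [343.05425673 182.69415938] [372.46991819 211.83791811]
```

```bash
python3 -c "
from bench import close_job
print(close_job())"
```

```text
the job is handed in; nothing more can be done
None
```

The job is handed in. The T-handle went onto the brass spindle, opened the door, and the pink rack now lies across the door and the side panel. `close_job` gave no verdict, so the result rests on my own last checks.

**How it went**
- **First grip:** it closed on nothing. The real fingertips stood about 28 mm behind the stated TCP in the picture, so I went 25 mm lower and it held.
- **Handle and door:** I lowered the handle to firm contact (12 N) and turned it about 1.6 rad. I did not check the handle's height separately: the TCP stopped about 2 mm lower than I had worked out.
- **Open door:** the red marks measured 149 mm apart (150 mm nominal), and the leaf looked parallel to the side panel.
- **Rack:** I chose the pink one; the white one is a look-alike. It met the top edges at the expected height.

**Last checks, about 25 s on the clock**
- **Rack position:** it is at (0.493, 0.010) against a rest point of (0.492, 0.012), turned 0.157 rad against about 0.153. The teeth face the cabinet.
- **Handle:** it is at about (0.585, 0.101), within 1–2 mm of the spindle.
- **Tumbler and jar:** the network found one tumbler at the same pixel as at the start. It found the jar in the last picture, but it had missed it in the first top picture, so I have no before-and-after figure.
- **Robot:** it touches nothing.

**What disagreed or was not measured**
- **Handle yaw:** it reads about 0.1 rad beyond square, which is what the play in the bore would give.
- **Door:** I did not measure it again after placing the rack.
- **Top-camera rack finder:** in the last picture it reported only the white look-alike.

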